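# Tip the blue tote over the edge stop

### The arm

A 6-joint arm with a two-finger parallel gripper is mounted at the origin on the work surface. World frame = base frame: x ahead of the robot, y to its left, z up, the work surface at z = 0. Lengths are in m, angles in degrees, forces in N, time in s.
With the tool pointing down it reaches from about 0.4 to 0.825 m from the base axis. Payload 7 kg.
Tool frame: the origin (TCP) lies on the centre line of the jaws, within the pads' length; the fingertips stand 14 mm ahead of it and the grasp point (between the pads) lies 5 mm behind it; z points along the fingers, y is the line along which they close (so a half turn about z gives the same grasp; the last joint's range is limited). The gripper opens to 88 mm and grips with 3 to 60 N. Pads are 19 mm wide; open, the fingers measure 130 mm over their backs; the gripper's body (78 mm by 193 mm) begins 47 mm behind the grasp point.
Start: joints at [91.908, 20.546, 0.682, 0, -70.136, -16.507], TCP at [0.17, 0.653, 0.241] pointing down, gripper open.
Joint ranges: [-176.03, 176.03], [-82.01, 121.73], [-58.28, 71.71], [-173.87, 95.51], [-174.79, -0.11], [-173.66, 173.66]. Speed limits (degrees/s): [136.94, 136.94, 172.46, 180, 180, 180].

### API

Orientations are given as [roll, pitch, yaw] about the fixed x, y, z axes, in that order (R = Rz(yaw) Ry(pitch) Rx(roll)).
In Python, from plant import r gives the robot as it stands.
- The arm moves only by the tool send_rows, never from a script. Its argument "steps" is a list of rows, each an object with "dp": the shift along the tool's x, y, z in mm, a list of three; "roll": the turn about the tool's z in rad; "jaw": the opening in per cent of the stroke, from 0 (shut) to 100 (fully open). In form: [{"dp": [tx, ty, tz], "roll": roll, "jaw": jaw}, ...]. A call has 1 to 5 rows; each row is the pose to reach, as a shift and turn from the pose commanded when the call began, along the tool's axes at that moment; what a row does not reach only later rows make up. A row lasts 1/8 s, in which the tool goes at most 62.5 mm and 10.7 degrees, less where a joint would pass 70% of its speed; a pose out of reach is approached as far as the arm can. A call with a gripper value outside its range is refused whole. The fingers move at their own pace and stop on an object; "newtons" is the grip in N (left out, the last holds). Time passes only in rows, so rows that repeat a pose let the fingers close. It gives the time, the measured TCP pose, the force, the opening and the grip force at its end, in the units of the state.
- r.get_state(): the state, without advancing time (a new reading comes with each control period).
- r.capture(name): name is "side" or "top"; returns a dict with "image" (420x560x3 uint8, blue, green, red), "K" (3x3 intrinsics, pixels), "rvec" (rotation vector, rad) and "tvec" (3), from world to camera coordinates, as OpenCV has them. Camera axes: x right, y down, z forward; pixel columns grow to the right and rows downward; lengths in m; the calibration is good to about 2 mm. A picture is of the moment at which its call begins. There is no depth.
- r.close_job(): hands the job in; it is judged then, once.
The state is a dict: "time_s": time; "joints": joint angles; "qd": joint speeds; "joint_torque": joint torques, N m; "tcp_pos": TCP position; "eef_rot": TCP orientation; "contact_force": force on the tool from outside, world axes, zero at the start; "moment": the same for the moment, N m; "gripper_width": finger opening in m; "gripper_force": force on a finger pad.
Only numpy, scipy, OpenCV 4.12 (cv2) and the standard library are available. Lean on these libraries where they do the work, as an engineer would, in place of code of your own. Each camera call takes 0.05 s, during which the arm holds its last target. There are 200 camera calls.

### The job

Push the blue tote over the yellow edge stop of the tipping stand so that it topples onto its side, mouth down on the sloping chute, and the circuit breaker in it slides out into the steel tray. Do not lift the tote off the stand, leave it lying tipped over the stop, and leave the yellow tote beside it standing where it is.

Things in the scene. Friction and masses are not known exactly. Their poses are not given: they have to be found in the camera images.
- blue_tote_mid (a point): Centre of the loose blue open tote, 60 (x) by 85 (y) by 110 mm high, 0.25 kg. Its +x side faces the stop; a toe flange at its foot (12 mm deep, 6 thick) ends 42 mm ahead of centre, 3-12 mm short of the stop. Flat rear wall 30 mm behind centre: push there, about 88 mm above the platform, in an arc about the toe (surfaces grip, so rise with the wall). Past 45 degrees it topples and lies at about 135, hooked.
- yellow_tote_mid (a point): Centre (half-way up) of the yellow tote, same shape and size as the blue one, holding another device. It stands on the same platform, 130 mm (centre to centre) along the stop from the blue one; which of the two is on the left varies. It must stay as it is.
- stop (a point): Middle of the stop's near face at platform level, 100 mm above the bench. Yellow strip 300 mm along y, 5 mm thick, 18 mm high, on a fixed stand. x points level over the stop to the tray (the way to tip), z up. Platform: 160 mm deep on the -x side. On +x a 92 mm chute slopes 45 degrees down from the stop's top towards a steel tray: floor 4 mm above the bench, ends at x = 216 mm, rims 60 mm high.
- breaker_mid (a point): Middle of the circuit breaker, a loose white block with two black toggles, 36 by 44 by 49 mm, about 0.12 kg, which lies at first on the floor of the blue tote; this point is 20 mm above its underside.
There are look-alikes about, which are no part of the job. Of the things like the part that bears blue_tote_mid, leave any that is red; of the rest the smaller one is meant. Of the things that look like the part that bears yellow_tote_mid, the larger one is meant.

How it is judged (in metres and radians):
At the end, for the whole second after the job is handed in: Blue tote at rest over the stop, over 100 degrees from upright, centre 20-120 mm past the stop face and within 120 mm of its middle; breaker at rest in the tray, 80 mm or more from the tote's centre, 45 mm or more below the platform; yellow tote upright within 9 degrees and 20 mm of its start (angle between blue_tote_mid's own z axis and vertical above 1.75 rad and x of blue_tote_mid in the frame of stop between 0.02 and 0.12 m and y of blue_tote_mid in the frame of stop between -0.12 and 0.12 m and x of breaker_mid in the frame of stop between 0.02 and 0.216 m and y of breaker_mid in the frame of stop between -0.148 and 0.148 m and z of breaker_mid in the frame of stop below -0.045 m and distance between blue_tote_mid and breaker_mid above 0.08 m and angle between yellow_tote_mid's own z axis and vertical below 0.15 rad and distance of yellow_tote_mid from where it was at the start of the episode below 0.02 m and linear speed of each of blue_tote, breaker below 0.02 m/s); the robot touches nothing.
It fails at once if the blue tote is lifted off the stand (its centre more than 120 mm above the platform) (z of blue_tote_mid in the frame of stop above 0.12 m).
It fails at once if the yellow tote is shifted more than 20 mm or tilted more than about 12 degrees (distance of yellow_tote_mid from where it was at the start of the episode above 0.02 m or angle between yellow_tote_mid's own z axis and vertical above 0.2 rad).
It also fails if it takes over 38 s, if anything falls off the work surface, if the arm or the gripper's body presses on something with over 40 N, if the wrist force passes 120 N, or if a joint passes its speed limit or range.

## Working session

There is one attempt and no reset: what is moved stays moved. The work goes in short steps, Python scripts to look and compute and a tool call to move; the robot and the scene stay as the last step left them, time stands still between calls to the robot, and variables do not carry over. Pictures are saved under pics/ and viewed, at most 10 in all, crops included, and the job is handed in when it is done.

Besides the shell and the picture viewer there is one more tool, called after "Request:" as name([rows], argument=value, ...), one row to a line, values as JSON. send_rows: Moves the arm, as the interface text tells. Its arguments: {"type":"object","properties":{"steps":{"type":"array","items":{"type":"object","properties":{"dp":{"type":"array","items":{"type":"number"}},"roll":{"type":"number"},"jaw":{"type":"number"}}}},"newtons":{"type":"number"}},"required":["steps"]}

```bash
mkdir -p pics; python3 - <<'E'
from plant import r
import cv2,numpy as np,pickle
d={}
for n in("side","top"):
    c=r.capture(n);d[n]=c;cv2.imwrite(f"pics/{n}0.png",c["image"])
    R=cv2.Rodrigues(np.array(c["rvec"]))[0];print(n,c["K"],-R.T@np.array(c["tvec"]).ravel())
pickle.dump(d,open("c0.pkl","wb"));s=r.get_state();print(s)
E
```

```text
side [[465.232731     0.         276.98198153]
 [  0.         465.232731   213.91553887]
 [  0.           0.           1.        ]] [0.09719358 0.57318911 0.83350565]
top [[465.38313959   0.         280.53583418]
 [  0.         465.38313959 210.50717886]
 [  0.           0.           1.        ]] [0.39085596 0.12012391 1.00746986]
{'time_s': 0.1, 'joints': array([ 9.19078701e+01,  2.05861596e+01,  6.36217493e-01, -1.59052972e-02,
       -7.01346062e+01, -1.65064278e+01]), 'qd': array([ 0.04445995, -0.10066627,  0.12984849,  0.16872228,  0.05141633,
       -0.12475954]), 'joint_torque': array([-7.48153343e-04, -5.84164488e+01,  2.93749738e+01,  7.01553851e+00,
        1.01087141e-02, -5.34005301e-05]), 'tcp_pos': array([0.17006656, 0.65278021, 0.23971402]), 'eef_rot': array([ 1.79914688e+02, -9.68762449e-03, -1.46039663e+01]), 'contact_force': array([0.24920177, 0.5631033 , 0.34996107]), 'moment': array([-0.02375694,  0.01323811, -0.04345993]), 'gripper_force': 0.0, 'gripper_width': 0.08733306634403343}
```

View pics/side0.png

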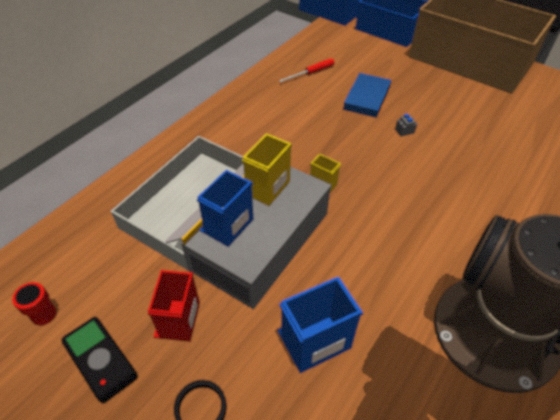

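View pics/top0.png

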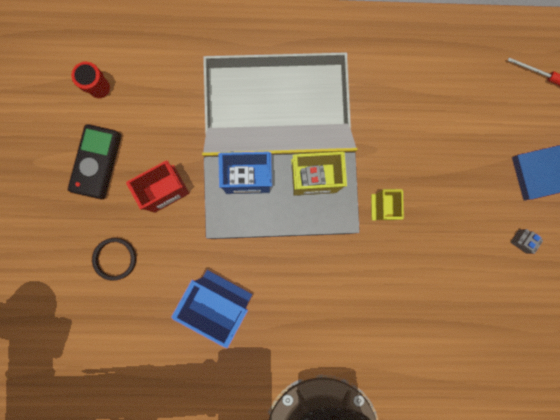

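The side picture shows the stand with the blue tote at about (227,207) and the yellow at (267,168). In the top picture the stop runs from (203,151) to (356,151), the blue tote is at (246,172) with the white breaker in it, and the yellow is at (319,173). I'll enlarge the top view to measure.

```bash
cat > h.py <<'E'
import cv2,numpy as np
def ray(c,uv,z):
    R=cv2.Rodrigues(np.array(c["rvec"]))[0];t=np.array(c["tvec"]).ravel()
    C=-R.T@t;d=R.T@np.linalg.inv(c["K"])@np.array([*uv,1.]);return C+d*(z-C[2])/d[2]
def proj(c,P):
    return cv2.projectPoints(np.array(P,float).reshape(-1,3),np.array(c["rvec"]),np.array(c["tvec"]),c["K"],None)[0].reshape(-1,2)
E
python3 - <<'E'
import pickle,cv2,numpy as np
from h import *
c=pickle.load(open("c0.pkl","rb"))["top"]
for n,uv,z in[("stopL",(203,151.5),.118),("stopR",(356,150.5),.118),("rearL",(207.5,237.5),.1),("rearR",(358.5,234),.1),
 ("b1",(220,153),.21),("b2",(271,153),.21),("b3",(271,191),.21),("b4",(221,192),.21),("y1",(292,153),.21),("y2",(344,152),.21),("y3",(345,190),.21),("y4",(293,191),.21)]:
    print(n,ray(c,uv,z).round(4))
cv2.imwrite("pics/crop.png",cv2.resize(c["image"][130:245,195:365],None,fx=4.7,fy=4.7,interpolation=cv2.INTER_CUBIC))
E
```

```text
stopL [0.5701 0.2494 0.118 ]
stopR [ 0.5785 -0.0468  0.118 ]
rearL [0.4051 0.2385 0.1   ]
rearR [ 0.4168 -0.0557  0.1   ]
b1 [0.5496 0.2067 0.21  ]
b2 [0.5515 0.1185 0.21  ]
b3 [0.4852 0.1173 0.21  ]
b4 [0.4818 0.2032 0.21  ]
y1 [0.5523 0.0821 0.21  ]
y2 [ 0.556  -0.0085  0.21  ]
y3 [ 0.4894 -0.0107  0.21  ]
y4 [0.4859 0.0794 0.21  ]
```

View pics/crop.png

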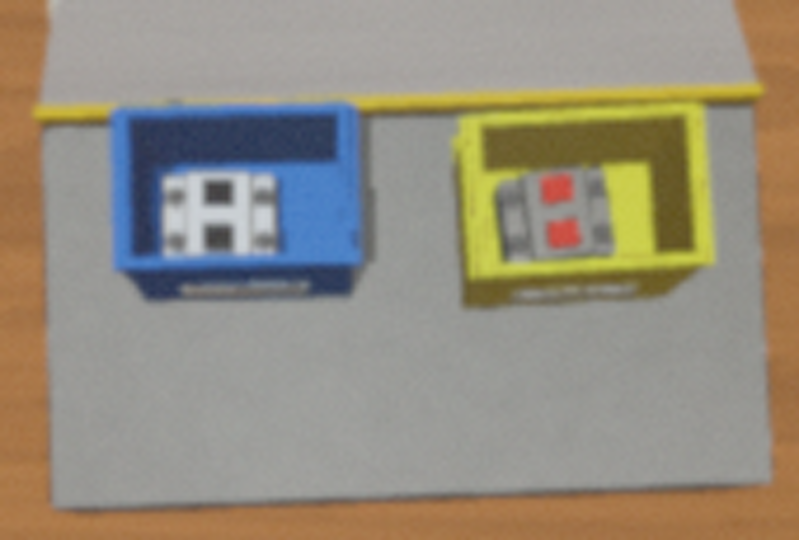

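The crop shows the blue rim at (112,105), (360,103), (360,265), (115,270). The stop's near edge runs (38,118)–(762,97), and the platform's rear edge (55,507)–(772,485).

```bash
python3 - <<'E'
import pickle,cv2,numpy as np
from h import *
c=pickle.load(open("c0.pkl","rb"))["top"]
f=lambda u,v,z:ray(c,((u+.5)/4.7-.5+195,(v+.5)/4.7-.5+130),z)
g=lambda L,z:np.array([f(*p,z) for p in L])
S=g([(36,117),(764,96)],.118);Rr=g([(55,507),(772,485)],.1)
B=g([(112,105),(360,103),(360,267),(115,270)],.21);Y=g([(460,108),(708,103),(714,263),(465,272)],.21)
for n,a in zip("SRBY",(S,Rr,B,Y)):print(n,a[:,:2].round(4).tolist(),a.mean(0).round(4))
for n,a in zip("SR",(S,Rr)):
    d=a[0]-a[1];print(np.linalg.norm(d),np.degrees(np.arctan2(-d[0],d[1])))
m=S.mean(0);m[2]=.1
th=np.radians(-1.9)
for th in(-2.,-1.5,-1.):
    q=np.radians(th)
E=None
for n,a in(("B",B),("Y",Y),("R",Rr)):
    d=S[0]-S[1];e=d/np.linalg.norm(d);x=np.array([e[1],-e[0],0]);v=a-m
    print(n,(v@x).round(4),(v@e).round(4),(v@x).mean(),(v@e).mean())
E
```

```text
S [[0.5642, 0.2507], [0.5795, -0.0491]] [0.5718 0.1008 0.118 ]
R [[0.4051, 0.2408], [0.4192, -0.0564]] [0.4121 0.0922 0.1   ]
B [[0.5514, 0.2094], [0.5541, 0.1182], [0.4931, 0.1171], [0.4903, 0.2067]] [0.5222 0.1629 0.21  ]
Y [[0.553, 0.0813], [0.5569, -0.0107], [0.4972, -0.0133], [0.4921, 0.0785]] [0.5248 0.034  0.21  ]
0.3001024905009957 2.908336814828963
0.29755581371424267 2.7223703397144408
B [-0.0149 -0.0169 -0.0778 -0.0761] [0.1095 0.0183 0.0203 0.1099] -0.046415469767347915 0.06452139469260339
Y [-0.0198 -0.0206 -0.0804 -0.0808] [-0.0186 -0.1106 -0.1101 -0.0182] -0.05039791683100777 -0.06437613383670246
R [-0.1595 -0.1604] [ 0.1483 -0.1493] -0.15993572676839626 -0.0005232755616097484
```

Measurements agree with the given sizes. The stop middle is at (0.572, 0.101) with yaw +2.85°, and the blue centre is at (-46, +64) mm in the stop frame. I'll move in behind the rear wall, jaws shut.

Request:
send_rows([
  {"dp": [20, 20, -20], "roll": 0, "jaw": 0},
  {"dp": [60, 60, -40], "roll": 0, "jaw": 0},
  {"dp": [100, 100, -50], "roll": 0, "jaw": 0},
  {"dp": [140, 140, -50], "roll": 0, "jaw": 0},
  {"dp": [180, 180, -50], "roll": 0, "jaw": 0},
], newtons=10)

```text
time_s: 0.72
tcp_pos: [0.2995, 0.4318, 0.2905]
eef_rot: [180.0, 0.0, -14.6]
contact_force: [0.7, 0.7, -0.4]
gripper_width: 0.0435
gripper_force: 0.0
```

Request:
send_rows([
  {"dp": [40, 40, 0], "roll": 0, "jaw": 0},
  {"dp": [80, 80, 0], "roll": 0, "jaw": 0},
  {"dp": [120, 120, 0], "roll": 0, "jaw": 0},
  {"dp": [160, 160, 0], "roll": 0, "jaw": 0},
  {"dp": [200, 200, 0], "roll": 0, "jaw": 0},
])

```text
time_s: 1.35
tcp_pos: [0.4425, 0.1879, 0.2906]
eef_rot: [-180.0, -0.0, -14.6]
contact_force: [1.6, 0.2, -0.4]
gripper_width: 0.0007
gripper_force: 0.0
```

Request:
send_rows([
  {"dp": [12, 20, 0], "roll": -0.1, "jaw": 0},
  {"dp": [22, 25, 0], "roll": -0.2, "jaw": 0},
  {"dp": [22, 25, 0], "roll": -0.3, "jaw": 0},
  {"dp": [22, 25, 0], "roll": -0.305, "jaw": 0},
  {"dp": [22, 25, 0], "roll": -0.305, "jaw": 0},
])

```text
time_s: 1.98
tcp_pos: [0.4569, 0.16, 0.2904]
eef_rot: [180.0, 0.0, 2.8]
contact_force: [0.8, -0.4, -0.2]
gripper_width: 0.0005
gripper_force: 0.0
```

Request:
send_rows([
  {"dp": [0, 0, 30], "roll": 0, "jaw": 0},
  {"dp": [0, 0, 60], "roll": 0, "jaw": 0},
  {"dp": [0, 0, 85], "roll": 0, "jaw": 0},
  {"dp": [0, 0, 90], "roll": 0, "jaw": 0},
  {"dp": [0, 0, 90], "roll": 0, "jaw": 0},
])

```text
time_s: 2.6
tcp_pos: [0.4573, 0.1602, 0.201]
eef_rot: [180.0, -0.0, 2.9]
contact_force: [0.6, -1.2, -0.6]
gripper_width: 0.0006
gripper_force: 0.0
```

Request:
send_rows([
  {"dp": [5, 0, 0], "roll": 0, "jaw": 0},
  {"dp": [10, 0, 0], "roll": 0, "jaw": 0},
  {"dp": [14, 0, 0], "roll": 0, "jaw": 0},
  {"dp": [17, 0, 0], "roll": 0, "jaw": 0},
  {"dp": [20, 0, 0], "roll": 0, "jaw": 0},
])

```text
time_s: 3.22
tcp_pos: [0.4773, 0.1609, 0.2005]
eef_rot: [180.0, 0.0, 2.9]
contact_force: [-0.6, 0.4, -0.4]
gripper_width: 0.0004
gripper_force: 0.0
```

```bash
python3 - <<'E'
from plant import r
import cv2
a=r.capture("side")["image"][150:310,150:350];b=r.capture("top")["image"][120:250,180:370]
a=cv2.resize(a,(500,400),interpolation=2);b=cv2.resize(b,(300,205))
import numpy as np
m=np.zeros((400,800,3),'uint8');m[:,:500]=a;m[:205,500:]=b
cv2.imwrite("pics/a1.png",m)
E
```

```text
(no output)
```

View pics/a1.png

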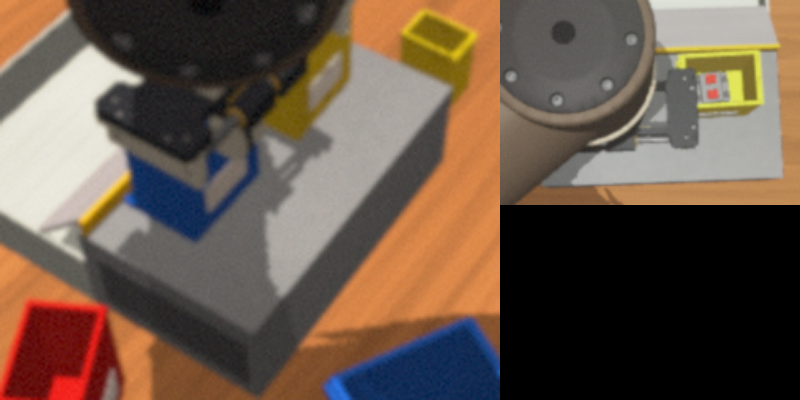

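The gripper stands behind the blue tote (about (190,190) in the crop), with its body clear above the yellow one. I'll slide the tote to the stop, then push in an arc.

Request:
send_rows([
  {"dp": [3, 0, 0], "roll": 0, "jaw": 0},
  {"dp": [5, 0, 0], "roll": 0, "jaw": 0},
  {"dp": [7, 0, 0], "roll": 0, "jaw": 0},
  {"dp": [9, 0, 0], "roll": 0, "jaw": 0},
  {"dp": [11, 0, 0], "roll": 0, "jaw": 0},
])

```text
time_s: 3.95
tcp_pos: [0.4879, 0.1613, 0.2006]
eef_rot: [180.0, 0.0, 2.9]
contact_force: [-3.4, 0.2, 3.6]
gripper_width: 0.0005
gripper_force: 2.1
```

Request:
send_rows([
  {"dp": [3, 0, -2], "roll": 0, "jaw": 0},
  {"dp": [6, 0, -4], "roll": 0, "jaw": 0},
  {"dp": [9, 0, -6], "roll": 0, "jaw": 0},
  {"dp": [12, 0, -8.5], "roll": 0, "jaw": 0},
  {"dp": [16, 0, -11], "roll": 0, "jaw": 0},
])

```text
time_s: 4.58
tcp_pos: [0.5044, 0.1624, 0.2116]
eef_rot: [-180.0, -0.0, 2.9]
contact_force: [-0.7, 0.4, -0.2]
gripper_width: 0.0004
gripper_force: 0.4
```

```bash
python3 - <<'E'
from plant import r
import cv2
a=r.capture("side")["image"][150:310,150:350]
cv2.imwrite("pics/a2.png",cv2.resize(a,(500,400),interpolation=2));s=r.get_state();print(s['tcp_pos'],s['contact_force'])
E
```

```text
[0.50497445 0.16254039 0.21197178] [1.39320188 0.67295188 0.01806653]
```

View pics/a2.png

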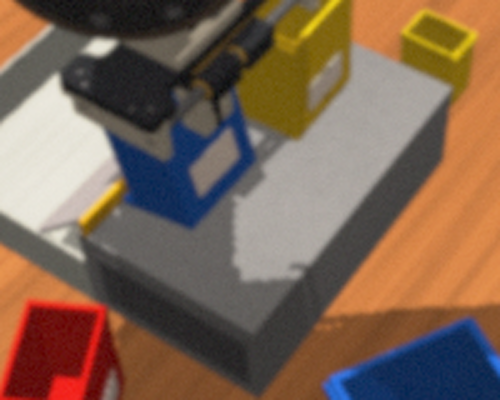

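The tote is now tilting, with its rear foot raised at about (195,225). Continuing the arc.

Request:
send_rows([
  {"dp": [4, 0, -2], "roll": 0, "jaw": 0},
  {"dp": [8, 0, -4], "roll": 0, "jaw": 0},
  {"dp": [12, 0, -6], "roll": 0, "jaw": 0},
  {"dp": [15, 0, -7.5], "roll": 0, "jaw": 0},
  {"dp": [18, 0, -8.5], "roll": 0, "jaw": 0},
])

```text
time_s: 5.25
tcp_pos: [0.5223, 0.1632, 0.2202]
eef_rot: [-180.0, -0.0, 2.9]
contact_force: [-1.3, -0.6, -0.9]
gripper_width: 0.0007
gripper_force: 0.4
```

Request:
send_rows([
  {"dp": [4, 0, -1.5], "roll": 0, "jaw": 0},
  {"dp": [8, 0, -3], "roll": 0, "jaw": 0},
  {"dp": [12, 0, -4], "roll": 0, "jaw": 0},
  {"dp": [16, 0, -4.5], "roll": 0, "jaw": 0},
  {"dp": [19, 0, -5], "roll": 0, "jaw": 0},
])

```text
time_s: 5.88
tcp_pos: [0.5414, 0.1642, 0.2252]
eef_rot: [180.0, -0.0, 2.9]
contact_force: [-0.4, 0.4, 0.6]
gripper_width: 0.0007
gripper_force: 0.4
```

```bash
python3 - <<'E'
from plant import r
import cv2
a=r.capture("side")["image"][150:310,150:350]
cv2.imwrite("pics/a3.png",cv2.resize(a,(500,400),interpolation=2));s=r.get_state();print(s['tcp_pos'],s['contact_force'])
E
```

```text
[0.54161974 0.16423788 0.22518286] [-1.2602619   0.69345899  1.87503731]
```

View pics/a3.png

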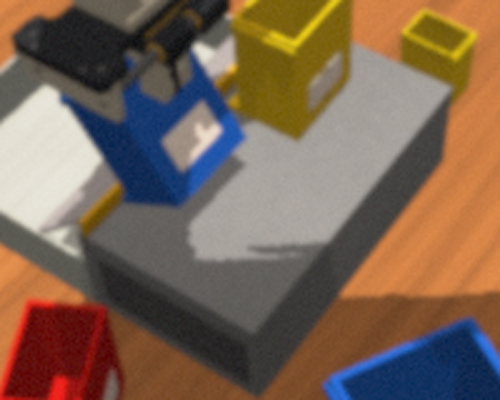

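The tote is at about 30° with its foot held at the stop, and the yellow one hasn't moved. Pushing on past the balance point.

Request:
send_rows([
  {"dp": [4, 0, -0.5], "roll": 0, "jaw": 0},
  {"dp": [8, 0, -1], "roll": 0, "jaw": 0},
  {"dp": [12, 0, -1.5], "roll": 0, "jaw": 0},
  {"dp": [16, 0, -1.5], "roll": 0, "jaw": 0},
  {"dp": [20, 0, -1.5], "roll": 0, "jaw": 0},
])

```text
time_s: 6.55
tcp_pos: [0.5613, 0.1652, 0.2265]
eef_rot: [180.0, 0.0, 2.9]
contact_force: [-0.7, -0.0, -1.1]
gripper_width: 0.0004
gripper_force: 0.1
```

Request:
send_rows([
  {"dp": [4, 0, 0], "roll": 0, "jaw": 0},
  {"dp": [8, 0, 0], "roll": 0, "jaw": 0},
  {"dp": [12, 0, 0.5], "roll": 0, "jaw": 0},
  {"dp": [16, 0, 1], "roll": 0, "jaw": 0},
  {"dp": [20, 0, 1], "roll": 0, "jaw": 0},
])

```text
time_s: 7.18
tcp_pos: [0.5812, 0.1661, 0.2255]
eef_rot: [180.0, 0.0, 2.9]
contact_force: [-0.5, -1.2, -0.1]
gripper_width: 0.0002
gripper_force: 0.0
```

```bash
python3 - <<'E'
from plant import r
import cv2
a=r.capture("side")["image"][150:310,100:300]
cv2.imwrite("pics/a4.png",cv2.resize(a,(500,400),interpolation=2));s=r.get_state();print(s['tcp_pos'],s['contact_force'])
E
```

```text
[0.58159808 0.16622055 0.22544989] [0.17357383 0.4006999  1.59292345]
```

View pics/a4.png

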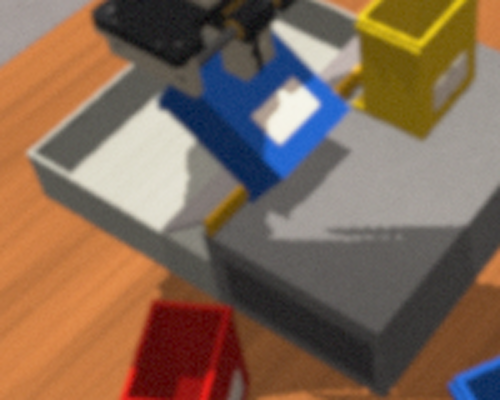

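The tote is at about 50°, its foot still on the stop at (255,190). Pushing further.

Request:
send_rows([
  {"dp": [4, 0, 0], "roll": 0, "jaw": 0},
  {"dp": [8, 0, 0.5], "roll": 0, "jaw": 0},
  {"dp": [12, 0, 1], "roll": 0, "jaw": 0},
  {"dp": [16, 0, 2], "roll": 0, "jaw": 0},
  {"dp": [20, 0, 3], "roll": 0, "jaw": 0},
])

```text
time_s: 7.85
tcp_pos: [0.6012, 0.1672, 0.2225]
eef_rot: [-180.0, 0.0, 2.9]
contact_force: [-0.2, -0.1, -0.2]
gripper_width: 0.0003
gripper_force: 0.0
```

Request:
send_rows([
  {"dp": [4, 0, 1], "roll": 0, "jaw": 0},
  {"dp": [8, 0, 2], "roll": 0, "jaw": 0},
  {"dp": [12, 0, 3], "roll": 0, "jaw": 0},
  {"dp": [16, 0, 4], "roll": 0, "jaw": 0},
  {"dp": [16, 0, 4], "roll": 0, "jaw": 0},
])

```text
time_s: 8.48
tcp_pos: [0.6171, 0.1679, 0.2183]
eef_rot: [180.0, 0.0, 2.9]
contact_force: [-0.7, -0.9, 0.4]
gripper_width: 0.0003
gripper_force: 0.0
```

```bash
python3 - <<'E'
from plant import r
import cv2
a=r.capture("side")["image"][130:310,90:315]
cv2.imwrite("pics/a5.png",cv2.resize(a,(500,400),interpolation=2));s=r.get_state();print(s['tcp_pos'],s['contact_force'])
E
```

```text
[0.61691001 0.16792052 0.21840656] [ 1.28667703 -0.23358186  0.0995846 ]
```

View pics/a5.png

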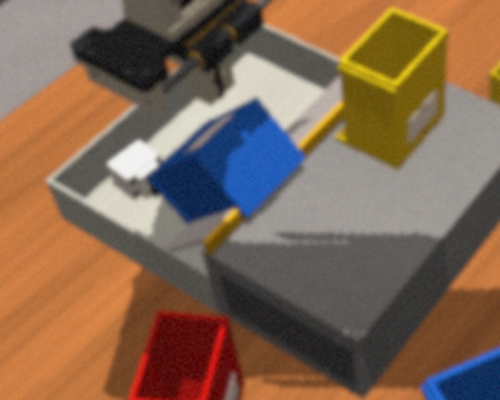

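The tote has toppled over the stop and the breaker lies in the tray at (130,165). I'll withdraw upward and to the left to check.

Request:
send_rows([
  {"dp": [0, 0, -20], "roll": 0, "jaw": 0},
  {"dp": [0, 0, -50], "roll": 0, "jaw": 0},
  {"dp": [0, 0, -80], "roll": 0, "jaw": 0},
  {"dp": [0, -40, -90], "roll": 0, "jaw": 0},
  {"dp": [0, -80, -90], "roll": 0, "jaw": 0},
])

```text
time_s: 9.15
tcp_pos: [0.6132, 0.2486, 0.3104]
eef_rot: [-179.9, -0.1, 2.8]
contact_force: [0.3, -0.4, 0.6]
gripper_width: 0.0007
gripper_force: 0.0
```

Request:
send_rows([
  {"dp": [-30, -40, 0], "roll": 0, "jaw": 0},
  {"dp": [-60, -80, 0], "roll": 0, "jaw": 0},
  {"dp": [-90, -120, 0], "roll": 0, "jaw": 0},
  {"dp": [-120, -160, 0], "roll": 0, "jaw": 0},
  {"dp": [-150, -200, 0], "roll": 0, "jaw": 0},
])

```text
time_s: 9.78
tcp_pos: [0.4517, 0.4411, 0.3089]
eef_rot: [-180.0, -0.0, 2.9]
contact_force: [1.3, 0.6, -0.4]
gripper_width: 0.0004
gripper_force: 0.0
```

Request:
send_rows([
  {"dp": [-30, -40, 0], "roll": 0, "jaw": 0},
  {"dp": [-60, -80, 0], "roll": 0, "jaw": 0},
  {"dp": [-90, -110, 0], "roll": 0, "jaw": 0},
  {"dp": [-110, -120, 0], "roll": 0, "jaw": 0},
  {"dp": [-110, -120, 0], "roll": 0, "jaw": 0},
])

```text
time_s: 10.4
tcp_pos: [0.3358, 0.5547, 0.3086]
eef_rot: [180.0, 0.0, 3.0]
contact_force: [0.4, 0.2, 0.1]
gripper_width: 0.0006
gripper_force: 0.0
```

```bash
python3 - <<'E'
from plant import r
import cv2,pickle,numpy as np
c=r.capture("top");s=r.capture("side");pickle.dump((c,s),open("c1.pkl","wb"))
a=cv2.resize(c["image"][45:245,190:370],(450,500),interpolation=2)
b=cv2.resize(s["image"][130:310,100:340],(350,262),interpolation=2)
m=np.zeros((500,800,3),'uint8');m[:,:450]=a;m[:262,450:]=b;cv2.imwrite("pics/a6.png",m)
s=r.get_state();print(s['tcp_pos'],s['contact_force'],s['time_s'])
E
```

```text
[0.33731748 0.55396575 0.30885378] [-0.39960921  1.13470884 -0.57385991] 10.5
```

View pics/a6.png

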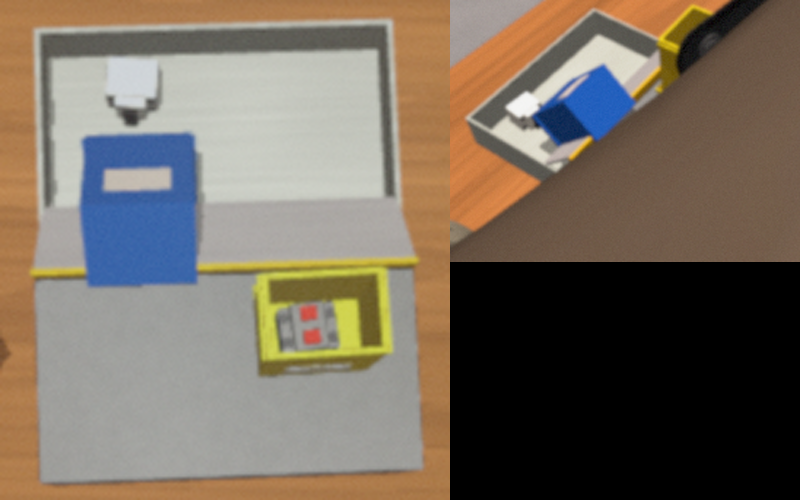

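The tote lies hooked over the stop (crop (140,210)), the breaker stands in the tray at (132,85), and the yellow tote is upright. Checking the numbers.

```bash
python3 - <<'E'
import pickle
from h import *
c,s=pickle.load(open("c1.pkl","rb"))
th=np.radians(2.85);X=np.array([np.cos(th),np.sin(th),0]);Yv=np.array([-np.sin(th),np.cos(th),0]);m=np.array([.5718,.1008,.1])
def st(n,u,v,z):
    p=ray(c,(190+u/2.5,45+v/2.5),z)-m;print(n,(p@X).round(4),(p@Yv).round(4),(z-.1).__round__(3))
st("breaker top ctr",132,78,.045);st("breaker mid",130,90,.028)
st("blue rear-corner (rear wall foot edge)",140,203,.13);st("blue lip upper",140,134,.08);st("blue foot",140,284,.12)
for u,v in((258,274),(388,268),(392,352),(262,360)):st("Y",u,v,.21)
E
```

```text
breaker top ctr 0.1799 0.0711 -0.055
breaker mid 0.1757 0.0739 -0.072
blue rear-corner (rear wall foot edge) 0.0499 0.0639 0.03
blue lip upper 0.12 0.0644 -0.02
blue foot -0.0109 0.0661 0.02
Y -0.0233 -0.0197 0.11
Y -0.0216 -0.1105 0.11
Y -0.0806 -0.1107 0.11
Y -0.0835 -0.0203 0.11
```

Everything is within limits: the breaker is at (0.178, 0.072, -0.07), about 0.13 m from the tote's centre, and the yellow tote hasn't moved.

```bash
python3 -c "
from plant import r
print(r.close_job())"
```

```text
the job is handed in; nothing more can be done
None
```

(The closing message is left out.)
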